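# Check a trolley brake lever against its bar

### The job

Check the freshly adjusted trolley brake with the red lever: with the outside of the closed fingers press the red lever in towards its grip bar until it comes to its stop short of the bar, hold it there for a good second without forcing it, then ease it slowly all the way back out without letting it snap. After that, push the white slide on top of the same stand all the way across, from the green field onto the orange one, so that green shows and the brake is marked as checked. Grip and lift nothing, do not touch the grip bar, and leave the black-levered stand and everything else as it is.

Things in the scene. Friction and masses are not known exactly. Their poses are not given: they have to be found in the camera images.
- red_stand: fixed grey steel stand with a red hand lever, turned up to 0.35 rad. Origin: centre of the underside of its base plate, 180 x 290 x 12 mm (x, y, z). x: from the lever's side (nearer the robot) to the bar, y: along the bar. Head block 130 x 60 mm, centre x -5, y +115 mm, top 140 mm up, carries a white slide. The one to check.
- red_lever (a joint): red lever, 140 long, 12 thick, 16 mm high, mid-height 120 mm up, free space below. Turns on an upright pin at stand x -3, y +60 mm and points to -y. rad: 0 out (leans 0.36 rad off the bar), grows pressed to the bar; firm stop at 0.36: parallel to the bar, 26 mm clear gap. Sprung out: 100 mm from the pin 2.5 N starts it, 7 N brings it to the stop; left alone it snaps out.
- red_slide (a joint): white slide on the head block of the red-levered stand: plate 36 x 38 x 5 mm with an upright tab 14 mm thick (x), 32 mm wide (y), 26 mm high, top 173 mm above the table. Slides along the stand's +x, m: 0 to 0.008 not checked (covers the green field), 0.038 fully across, at its end (covers orange, shows green). Friction 1.5 N; stays where left.
- red_press (a point): point on the red lever's outer face (away from the bar), at mid-height, 100 mm from the pin, 35 mm from the tip. Moves with the lever, about 35 mm along the stand's +x from let out to stop. Fingers can come down beside it from above; only the base plate lies below, 12 mm up.
- red_tab (a point): middle of the near face of the red-levered stand's slide tab (the face to push, looking to the stand's -x), 160 mm above the table; moves with the slide.
- black_stand: fixed grey steel stand with a black hand lever, turned up to 0.35 rad. Origin: centre of the underside of its base plate, 180 x 290 x 12 mm (x, y, z). x: from the lever's side (nearer the robot) to the bar, y: along the bar. Head block 130 x 60 mm, centre x -5, y +115 mm, top 140 mm up, carries a white slide. Built like the red one; left alone. The two swap sides.
- black_lever (a joint): black lever, 140 long, 12 thick, 16 mm high, mid-height 120 mm up, free space below. Turns on an upright pin at stand x -3, y +60 mm and points to -y. rad: 0 out (leans 0.36 rad off the bar), grows pressed to the bar; firm stop at 0.36: parallel to the bar, 26 mm clear gap. Sprung out: 100 mm from the pin 2.5 N starts it, 7 N brings it to the stop; left alone it snaps out.
- black_slide (a joint): white slide on the head block of the black-levered stand: plate 36 x 38 x 5 mm with an upright tab 14 mm thick (x), 32 mm wide (y), 26 mm high, top 173 mm above the table. Slides along the stand's +x, m: 0 to 0.008 not checked (covers the green field), 0.038 fully across, at its end (covers orange, shows green). Friction 1.5 N; stays where left.
- red_bar: the red-levered stand's grip bar, black ribbed rubber, 32 mm thick, along the stand's y from -138 to +62 mm, axis at stand x +45 mm, 120 mm up; origin and axes those of red_stand. An end plate at y -132 mm and the lever bracket at y +60 mm rise to 142 mm. Not to be touched.
- brake_pad: loose spare brake pad, 50 x 18 x 14 mm, steel and black rubber, lying on the red-levered stand's base plate near its -y end, below the lever; origin under its centre
- tape_roll: loose yellow tape roll, 90 mm across, 24 mm high, lying on the mat between robot and stands; origin under its centre
- utility_knife: loose grey utility knife, 160 mm long, 22 mm wide, 14 mm high, lying on the mat on the near right; origin under its handle's centre
- scissors: loose scissors, 165 mm long, 8 mm high, lying beyond the stands; origin near the middle
- glue_bottle: loose small bottle with an orange cap, 52 mm across, 130 mm high, standing beyond the stands; origin under its centre
- screwdriver: loose screwdriver lying on the mat on the near left, about 35 mm high at most; origin near the middle

How it is judged (in metres and radians):
On the way, in this order (a step that is already met when the one before it is completed fails the run):
1. the red lever is pressed to its stop by the fingers and held there (value of joint red_lever above 0.33 rad and contact force between the fingers and red_lever above 3 N), for 0.8 s.
2. the red lever is fully out again, the slide not yet across (value of joint red_lever below 0.04 rad and value of joint red_slide below 0.02 m), for 0.1 s.
3. the slide of the same stand is fully across (value of joint red_slide above 0.032 m), for 0.2 s.
At the end, for the whole second after the job is handed in: The red lever was held at its stop (above 0.33 of 0.36 rad) by the fingers for 0.8 s, was let out (below 0.04 rad), and then the red stand's slide was pushed across (above 32 of 38 mm); the black lever is out and its slide not across (value of joint each of red_lever, black_lever below 0.04 rad and value of joint red_slide above 0.032 m and value of joint black_slide below 0.014 m); the robot touches nothing.
It fails at once if the red lever snaps out (faster than 3 rad/s) (velocity of joint red_lever below -3 rad/s).
It fails at once if the red lever is forced or pinched (more than 40 N) (contact force between the fingers and red_lever above 40 N).
It fails at once if the grip bar of the red stand is squeezed or pushed (contact force between the fingers and red_bar above 3 N).
It fails at once if the black-levered stand is worked (value of joint black_lever above 0.06 rad or value of joint black_slide above 0.014 m).
It fails at once if a bystander is moved or lifted (more than 20 mm) or tipped (distance of any of brake_pad, tape_roll, utility_knife, scissors, glue_bottle, screwdriver from where it was at the start of the episode above 0.02 m or angle between glue_bottle's own z axis and vertical above 0.3 rad).
It also fails if it takes over 56 s, if anything falls off the work surface, if the arm or the gripper's body presses on something with over 40 N, if the wrist force passes 120 N, or if a joint passes its speed limit or range.

### The arm

A 6-joint arm with a two-finger parallel gripper is mounted at the origin on the work surface. World frame = base frame: x ahead of the robot, y to its left, z up, the work surface at z = 0. Lengths are in m, angles in degrees, forces in N, time in s.
With the tool pointing down it reaches from about 0.35 to 0.875 m from the base axis. Payload 4.2 kg.
Tool frame: the origin (TCP) lies on the centre line of the jaws, within the pads' length; the fingertips stand 22 mm ahead of it and the grasp point (between the pads) lies 3 mm ahead of it (r.tcp_to_tips is the distance from the TCP to the fingertips, in m); z points along the fingers, y is the line along which they close (so a half turn about z gives the same grasp; the last joint's range is limited). The gripper opens to 87 mm and grips with 3 to 60 N. Pads are 19 mm wide; open, the fingers measure 117 mm over their backs; the gripper's body (75 mm by 190 mm) begins 51 mm behind the grasp point.
Start: joints at [-50.501, 22.042, 0.453, 0, -68.411, -14.817], TCP at [0.261, -0.568, 0.245] pointing down, gripper open.
Joint ranges: [-179.83, 179.83], [-69.29, 118.12], [-61.27, 80.66], [-181.25, 117.63], [-171.15, -9.14], [-177.46, 177.46]. Speed limits (degrees/s): [159.86, 159.86, 180, 180, 180, 180].

### API

Orientations are given as a 3x3 rotation matrix whose columns are the frame's x, y, z axes.
In Python, from station import r gives the robot as it stands.
- The arm moves only by the tool apply_moves, never from a script. Its argument "plan" is a list of rows, each an object with "grip": the opening, from 0 (shut) to 1 (fully open); "offset": the shift along the tool's x, y, z in cm, a list of three; "spin": the turn about the tool's z in rad. A call has 1 to 5 rows; each row is the pose to reach, as a shift and turn from the pose commanded when the call began, along the tool's axes at that moment; what a row does not reach only later rows make up. A row lasts 1/10 s, in which the tool goes at most 50 mm and 8.59 degrees, less where a joint would pass 70% of its speed; a pose out of reach is approached as far as the arm can. A call with a gripper value outside its range is refused whole. The fingers move at their own pace and stop on an object; the grip force is fixed at half the most. Time passes only in rows, so rows that repeat a pose let the fingers close. It gives the time, the measured TCP pose, the force, the opening and the grip force at its end, in the units of the state.
- r.sense(): the state, without advancing time (a new reading comes with each control period).
- r.capture(name): name is "scene" or "top"; returns a dict with "img" (420x560x3 uint8, blue, green, red), "depth" (420x560 float32, m along the optical axis (not along the pixel's ray), 0 where there is no reading), "mtx" (3x3 intrinsics, pixels), "R" (3x3) and "t" (3): a world point X has camera coordinates R X + t. Camera axes: x right, y down, z forward; pixel columns grow to the right and rows downward; lengths in m; the calibration is good to about 2 mm. A picture is of the moment at which its call begins.
- r.finish_job(): hands the job in; it is judged then, once.
The state is a dict: "time_s": time; "joints": joint angles; "joint_velocities": joint speeds; "effort": joint torques, N m; "tcp_pos": TCP position; "ee_rot": TCP orientation; "wrist_force": force on the tool from outside, world axes, zero at the start; "moment": the same for the moment, N m; "gripper_width": opening from 0.0 (shut) to 1.0 (fully open); "gripper_force": force on a finger pad.
Only numpy, scipy, OpenCV 4.12 (cv2) and the standard library are available. Lean on these libraries where they do the work, as an engineer would, in place of code of your own. Each camera call takes 0.05 s, during which the arm holds its last target. There are 200 camera calls.

## Working session

There is one attempt and no reset: what is moved stays moved. The work goes in short steps, Python scripts to look and compute and a tool call to move; the robot and the scene stay as the last step left them, time stands still between calls to the robot, and variables do not carry over. Pictures are saved under pics/ and viewed, at most 10 in all, crops included, and the job is handed in when it is done.

Besides the shell and the picture viewer there is one more tool, called by a JSON object that holds its "method" and its "body", one argument or row to a line. apply_moves: Moves the arm, as the interface text tells. Its arguments: {"type":"object","properties":{"plan":{"type":"array"}},"required":["plan"]}

```bash
mkdir -p pics
python3 - <<'E'
from station import r
import cv2,numpy as np
for n in ("scene","top"):
    c=r.capture(n); cv2.imwrite(f"pics/{n}0.png",c["img"]); np.savez(f"{n}0.npz",**c)
s=r.sense(); print(s["time_s"],s["tcp_pos"],s["ee_rot"],s["gripper_width"],r.tcp_to_tips)
E
```

```text
0.1 [ 0.2608053  -0.5674537   0.24356391] [[-9.08684838e-01 -4.17481723e-01 -9.35935629e-04]
 [-4.17482750e-01  9.08683241e-01  1.70918010e-03]
 [ 1.36917566e-04  1.94384302e-03 -9.99998101e-01]] 0.9961237076330622 0.022
```

View pics/top0.png

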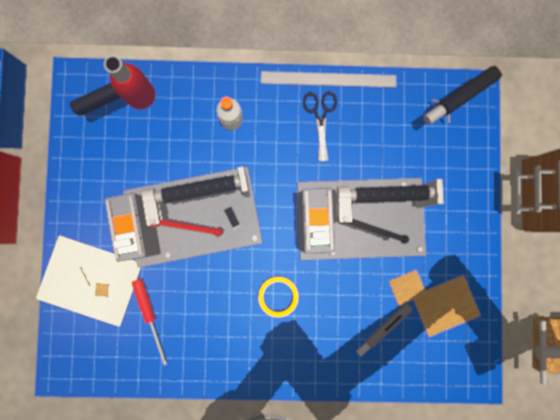

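View pics/scene0.png

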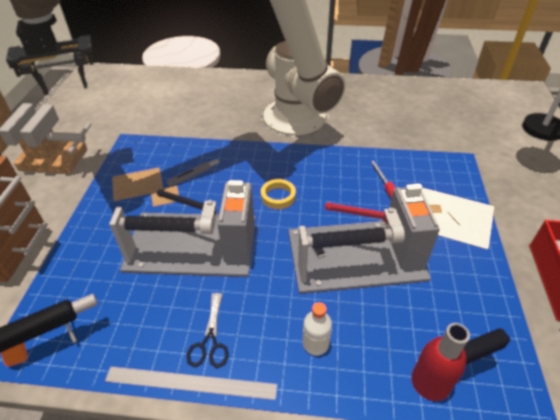

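The top view (image up = +x, left = +y) shows the red stand on the left: lever from about (160,222) to (221,232), head with slide near (124,232). The black stand is on the right, at about (362,218). Next I'll measure the red stand's pose.

```bash
cat > h.py <<'E'
import numpy as np,cv2
def cloud(c):
    d=c["depth"];v,u=np.indices(d.shape)
    K=c["mtx"];p=np.stack([(u-K[0,2])/K[0,0]*d,(v-K[1,2])/K[1,1]*d,d],-1)
    return (p-c["t"])@c["R"]
E
python3 - <<'E'
import numpy as np,cv2
from h import *
c=dict(np.load("top0.npz"));P=cloud(c);hsv=cv2.cvtColor(c["img"],cv2.COLOR_BGR2HSV)
v,u=np.indices(c["depth"].shape)
z=P[...,2]; box=(u>95)&(u<265)&(v>160)&(v<275)
def rect(m,n):
    q=P[m][:,:2].astype(np.float32)*1000;R=cv2.minAreaRect(q);print(n,len(q),R,q.mean(0))
rect(box&(z>.133)&(z<.148)&(u<150)&(v>200),"head")
base=(box&(z>.006)&(z<.02));rect(base,"base")
red=box&((hsv[...,0]<8)|(hsv[...,0]>172))&(hsv[...,1]>150)&(hsv[...,2]>70)&(z>.1)&(z<.14)&(u>150)
q=P[red];print("red",len(q),q.mean(0));l=cv2.fitLine(q[:,:2].astype(np.float32),2,0,.01,.01).ravel();print(l,np.degrees(np.arctan2(l[1],l[0])))
t=(q[:,:2]-l[2:])@l[:2];print("ends",l[2:]+l[:2]*t.min(),l[2:]+l[:2]*t.max())
bar=box&(z>.115)&(z<.139)&(hsv[...,2]<70)&(v<210)&(u>155)
q=P[bar];l=cv2.fitLine(q[:,:2].astype(np.float32),2,0,.01,.01).ravel();print("bar",len(q),l)
rect(box&(z>.163)&(z<.18)&(u<145)&(v>215),"tab")
rect(box&(z>.02)&(z<.035)&(u>215)&(u<245)&(v<228),"pad")
print(c["mtx"][0],P[210,280])
E
```

```text
head 1769 ((519.7783203125, 286.05657958984375), (124.07890319824219, 85.5431137084961), 12.109264373779297) [519.9381  293.04318]
base 6024 ((540.3316650390625, 219.7002410888672), (255.7642364501953, 370.6984558105469), 6.9709649085998535) [538.44257 161.44046]
red 277 [0.52383653 0.16994972 0.12785226]
[0.13417515 0.9909576  0.52383655 0.16994973] 82.28907
ends [0.51568157 0.10972066] [0.53387136 0.24406232]
bar 294 [ 0.2006231  -0.9796685   0.59262395  0.17432907]
tab 131 ((489.30426025390625, 292.00811767578125), (13.941605567932129, 31.805212020874023), 11.126115798950195) [489.53632 290.61194]
pad 163 ((549.617431640625, 97.45233154296875), (45.533447265625, 18.136571884155273), 27.00751304626465) [549.84796  97.28869]
[427.50469905   0.         274.27119185] [ 5.70325941e-01 -1.22212006e-02  1.68646890e-04]
```

{"method": "apply_moves", "body": {
  "plan": [
    {"grip": 0, "offset": [-3.3, 3.7, 0], "spin": 0.05},
    {"grip": 0, "offset": [-6.6, 7.4, 0], "spin": 0.1},
    {"grip": 0, "offset": [-9.9, 11.1, 0], "spin": 0.15},
    {"grip": 0, "offset": [-13.2, 14.8, 0], "spin": 0.2},
    {"grip": 0, "offset": [-16.5, 18.5, 0], "spin": 0.22}
  ]
}}

```text
time_s: 0.6
tcp_pos: [0.3336, -0.329, 0.2442]
ee_rot: [[-0.978, -0.207, -0.0], [-0.207, 0.978, 0.0], [0.0, 0.0, -1.0]]
wrist_force: [1.5, 0.2, -0.4]
gripper_width: 0.626
gripper_force: 0.0
```

{"method": "apply_moves", "body": {
  "plan": [
    {"grip": 0, "offset": [-2.4, 4.3, 0], "spin": 0},
    {"grip": 0, "offset": [-4.8, 8.6, 0], "spin": 0},
    {"grip": 0, "offset": [-7.2, 12.9, 0], "spin": 0},
    {"grip": 0, "offset": [-9.6, 17.2, 0], "spin": 0},
    {"grip": 0, "offset": [-12.0, 21.5, 0], "spin": 0}
  ]
}}

```text
time_s: 1.1
tcp_pos: [0.4059, -0.0935, 0.2446]
ee_rot: [[-0.978, -0.209, 0.0], [-0.209, 0.978, 0.0], [-0.0, 0.0, -1.0]]
wrist_force: [1.1, -0.1, -0.2]
gripper_width: 0.168
gripper_force: 0.0
```

{"method": "apply_moves", "body": {
  "plan": [
    {"grip": 0, "offset": [-2.3, 4.3, 0], "spin": 0},
    {"grip": 0, "offset": [-4.6, 8.6, 0], "spin": 0},
    {"grip": 0, "offset": [-6.9, 12.9, 0], "spin": 0},
    {"grip": 0, "offset": [-9.2, 17.2, 0], "spin": 0},
    {"grip": 0, "offset": [-11.4, 21.2, 0], "spin": 0}
  ]
}}

```text
time_s: 1.6
tcp_pos: [0.473, 0.1378, 0.2444]
ee_rot: [[-0.978, -0.21, -0.0], [-0.21, 0.978, -0.0], [0.0, 0.0, -1.0]]
wrist_force: [0.8, -0.4, 0.9]
gripper_width: 0.003
gripper_force: 0.0
```

{"method": "apply_moves", "body": {
  "plan": [
    {"grip": 0, "offset": [0, 0, 3], "spin": 0},
    {"grip": 0, "offset": [0, 0, 6], "spin": 0},
    {"grip": 0, "offset": [0, 0, 9], "spin": 0},
    {"grip": 0, "offset": [0, 0, 11.6], "spin": 0},
    {"grip": 0, "offset": [0, 0, 11.6], "spin": 0}
  ]
}}

```text
time_s: 2.1
tcp_pos: [0.4706, 0.1343, 0.125]
ee_rot: [[-0.978, -0.209, -0.008], [-0.208, 0.978, -0.004], [0.009, -0.003, -1.0]]
wrist_force: [-0.0, -0.7, 0.2]
gripper_width: 0.005
gripper_force: 0.0
```

Run:
```python
from station import r
import cv2,numpy as np
a=r.capture("scene")["img"][150:320,260:460];b=r.capture("top")["img"][150:290,80:280]
cv2.imwrite("pics/p1.png",np.vstack([cv2.resize(x,None,fx=1.9,fy=1.9,interpolation=2) for x in(a,b)]))
print(r.sense()["wrist_force"],r.sense()["tcp_pos"])
```

```text
[0.78780851 1.25475468 0.76103334] [0.47338299 0.13565111 0.12877903]
```

View pics/p1.png

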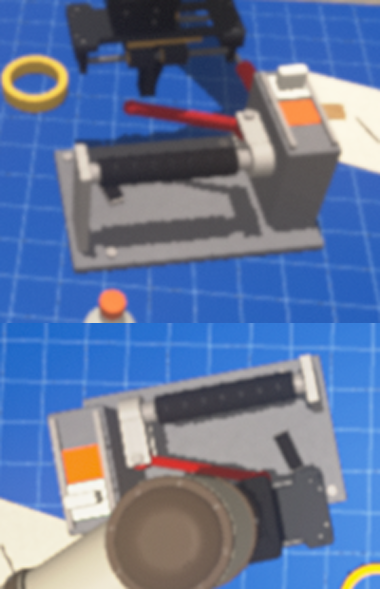

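The fingers, at (148,80) in the scene crop, stand on the lever's outer side with a clear gap. Now I'll advance to contact.

{"method": "apply_moves", "body": {
  "plan": [
    {"grip": 0, "offset": [-0.6, 0, 0], "spin": 0},
    {"grip": 0, "offset": [-1.2, 0, 0], "spin": 0},
    {"grip": 0, "offset": [-1.7, 0, 0], "spin": 0},
    {"grip": 0, "offset": [-2.1, 0, 0], "spin": 0},
    {"grip": 0, "offset": [-2.1, 0, 0], "spin": 0}
  ]
}}

```text
time_s: 2.7
tcp_pos: [0.4944, 0.1402, 0.1288]
ee_rot: [[-0.978, -0.209, 0.001], [-0.209, 0.978, 0.0], [-0.001, 0.0, -1.0]]
wrist_force: [0.1, -0.4, 0.2]
gripper_width: 0.006
gripper_force: 0.0
```

{"method": "apply_moves", "body": {
  "plan": [
    {"grip": 0, "offset": [-0.3, 0, 0], "spin": 0},
    {"grip": 0, "offset": [-0.6, 0, 0], "spin": 0},
    {"grip": 0, "offset": [-0.9, 0, 0], "spin": 0},
    {"grip": 0, "offset": [-1.2, 0, 0], "spin": 0},
    {"grip": 0, "offset": [-1.2, 0, 0], "spin": 0}
  ]
}}

```text
time_s: 3.2
tcp_pos: [0.5047, 0.142, 0.128]
ee_rot: [[-0.978, -0.209, -0.003], [-0.209, 0.978, -0.001], [0.003, -0.001, -1.0]]
wrist_force: [-2.7, -1.0, 1.2]
gripper_width: 0.006
gripper_force: 1.3
```

{"method": "apply_moves", "body": {
  "plan": [
    {"grip": 0, "offset": [-0.5, 0, 0], "spin": 0},
    {"grip": 0, "offset": [-1.0, 0, 0], "spin": 0},
    {"grip": 0, "offset": [-1.5, 0, 0], "spin": 0},
    {"grip": 0, "offset": [-2.0, 0, 0], "spin": 0},
    {"grip": 0, "offset": [-2.4, 0, 0], "spin": 0}
  ]
}}

```text
time_s: 3.7
tcp_pos: [0.5282, 0.1465, 0.1279]
ee_rot: [[-0.978, -0.209, -0.004], [-0.209, 0.978, -0.002], [0.004, -0.002, -1.0]]
wrist_force: [-4.7, -4.3, 0.2]
gripper_width: 0.008
gripper_force: 2.7
```

{"method": "apply_moves", "body": {
  "plan": [
    {"grip": 0, "offset": [-0.1, 0, 0], "spin": 0},
    {"grip": 0, "offset": [-0.2, 0, 0], "spin": 0},
    {"grip": 0, "offset": [-0.3, 0, 0], "spin": 0},
    {"grip": 0, "offset": [-0.4, 0, 0], "spin": 0},
    {"grip": 0, "offset": [-0.4, 0, 0], "spin": 0}
  ]
}}

```text
time_s: 4.2
tcp_pos: [0.5317, 0.147, 0.1279]
ee_rot: [[-0.978, -0.208, -0.004], [-0.208, 0.978, -0.003], [0.005, -0.002, -1.0]]
wrist_force: [-5.2, -4.5, 1.2]
gripper_width: 0.005
gripper_force: 2.8
```

{"method": "apply_moves", "body": {
  "plan": [
    {"grip": 0, "offset": [-0.1, 0, 0], "spin": 0},
    {"grip": 0, "offset": [-0.2, 0, 0], "spin": 0},
    {"grip": 0, "offset": [-0.2, 0, 0], "spin": 0}
  ]
}}

```text
time_s: 4.5
tcp_pos: [0.5336, 0.1473, 0.1279]
ee_rot: [[-0.978, -0.208, -0.004], [-0.208, 0.978, -0.003], [0.005, -0.002, -1.0]]
wrist_force: [-5.3, -6.0, 0.9]
gripper_width: 0.01
gripper_force: 2.9
```

{"method": "apply_moves", "body": {
  "plan": [
    {"grip": 0, "offset": [-0.1, 0, 0], "spin": 0},
    {"grip": 0, "offset": [-0.2, 0, 0], "spin": 0},
    {"grip": 0, "offset": [-0.2, 0, 0], "spin": 0}
  ]
}}

```text
time_s: 4.8
tcp_pos: [0.5355, 0.1476, 0.1279]
ee_rot: [[-0.978, -0.208, -0.004], [-0.208, 0.978, -0.003], [0.005, -0.002, -1.0]]
wrist_force: [-4.8, -5.1, 0.9]
gripper_width: 0.004
gripper_force: 3.0
```

{"method": "apply_moves", "body": {
  "plan": [
    {"grip": 0, "offset": [-0.1, 0, 0], "spin": 0},
    {"grip": 0, "offset": [-0.2, 0, 0], "spin": 0},
    {"grip": 0, "offset": [-0.2, 0, 0], "spin": 0}
  ]
}}

```text
time_s: 5.1
tcp_pos: [0.5374, 0.1479, 0.1279]
ee_rot: [[-0.978, -0.208, -0.005], [-0.208, 0.978, -0.003], [0.005, -0.002, -1.0]]
wrist_force: [-6.1, -6.9, 1.7]
gripper_width: 0.007
gripper_force: 3.2
```

Run:
```python
from station import r
import cv2,numpy as np
a=r.capture("scene")["img"][180:300,270:460]
cv2.imwrite("pics/p2.png",cv2.resize(a,None,fx=4,fy=4,interpolation=2))
print(r.sense()["wrist_force"],r.sense()["tcp_pos"])
```

```text
[-5.57792321 -5.69682592  1.12877381] [0.53734602 0.14792363 0.12789152]
```

View pics/p2.png

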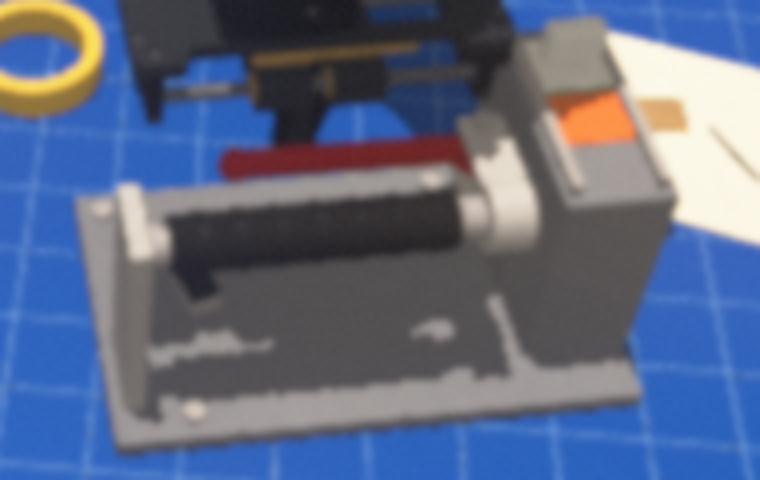

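The lever is nearly parallel to the bar: its tip (235,160) and root (460,150) against the bar from (170,240) to (460,220). I'll use finer steps now.

{"method": "apply_moves", "body": {
  "plan": [
    {"grip": 0, "offset": [-0.1, 0, 0], "spin": 0},
    {"grip": 0, "offset": [-0.1, 0, 0], "spin": 0}
  ]
}}

```text
time_s: 5.35
tcp_pos: [0.5382, 0.1481, 0.1279]
ee_rot: [[-0.978, -0.208, -0.005], [-0.208, 0.978, -0.003], [0.005, -0.002, -1.0]]
wrist_force: [-4.7, -5.9, 1.2]
gripper_width: 0.006
gripper_force: 3.3
```

{"method": "apply_moves", "body": {
  "plan": [
    {"grip": 0, "offset": [-0.1, 0, 0], "spin": 0},
    {"grip": 0, "offset": [-0.1, 0, 0], "spin": 0}
  ]
}}

```text
time_s: 5.55
tcp_pos: [0.539, 0.1482, 0.1278]
ee_rot: [[-0.978, -0.209, -0.005], [-0.209, 0.978, -0.004], [0.006, -0.002, -1.0]]
wrist_force: [-6.5, -5.4, 1.1]
gripper_width: 0.007
gripper_force: 3.5
```

{"method": "apply_moves", "body": {
  "plan": [
    {"grip": 0, "offset": [-0.1, 0, 0], "spin": 0},
    {"grip": 0, "offset": [-0.1, 0, 0], "spin": 0}
  ]
}}

```text
time_s: 5.75
tcp_pos: [0.5395, 0.1483, 0.1278]
ee_rot: [[-0.978, -0.209, -0.006], [-0.209, 0.978, -0.004], [0.007, -0.003, -1.0]]
wrist_force: [-7.6, -5.7, 3.2]
gripper_width: 0.002
gripper_force: 4.1
```

{"method": "apply_moves", "body": {
  "plan": [
    {"grip": 0, "offset": [-0.1, 0, 0], "spin": 0},
    {"grip": 0, "offset": [-0.1, 0, 0], "spin": 0}
  ]
}}

```text
time_s: 5.95
tcp_pos: [0.5396, 0.1483, 0.1278]
ee_rot: [[-0.978, -0.208, -0.008], [-0.208, 0.978, -0.005], [0.009, -0.003, -1.0]]
wrist_force: [-10.0, -5.5, 4.6]
gripper_width: 0.009
gripper_force: 5.3
```

{"method": "apply_moves", "body": {
  "plan": [
    {"grip": 0, "offset": [-0.1, 0, 0], "spin": 0},
    {"grip": 0, "offset": [-0.1, 0, 0], "spin": 0}
  ]
}}

```text
time_s: 6.15
tcp_pos: [0.5397, 0.1483, 0.1278]
ee_rot: [[-0.978, -0.208, -0.01], [-0.208, 0.978, -0.005], [0.011, -0.003, -1.0]]
wrist_force: [-12.0, -4.6, 6.5]
gripper_width: 0.0
gripper_force: 6.5
```

At the stop: position no longer moves and force is rising, about 13 N. I'll hold.

{"method": "apply_moves", "body": {
  "plan": [
    {"grip": 0, "offset": [0, 0, 0], "spin": 0},
    {"grip": 0, "offset": [0, 0, 0], "spin": 0},
    {"grip": 0, "offset": [0, 0, 0], "spin": 0},
    {"grip": 0, "offset": [0, 0, 0], "spin": 0},
    {"grip": 0, "offset": [0, 0, 0], "spin": 0}
  ]
}}

```text
time_s: 6.65
tcp_pos: [0.5396, 0.1483, 0.1278]
ee_rot: [[-0.978, -0.208, -0.01], [-0.208, 0.978, -0.005], [0.011, -0.003, -1.0]]
wrist_force: [-12.8, -4.3, 5.6]
gripper_width: 0.004
gripper_force: 6.5
```

{"method": "apply_moves", "body": {
  "plan": [
    {"grip": 0, "offset": [0, 0, 0], "spin": 0},
    {"grip": 0, "offset": [0, 0, 0], "spin": 0},
    {"grip": 0, "offset": [0, 0, 0], "spin": 0},
    {"grip": 0, "offset": [0, 0, 0], "spin": 0},
    {"grip": 0, "offset": [0, 0, 0], "spin": 0}
  ]
}}

```text
time_s: 7.15
tcp_pos: [0.5397, 0.1483, 0.1278]
ee_rot: [[-0.978, -0.208, -0.01], [-0.208, 0.978, -0.005], [0.011, -0.003, -1.0]]
wrist_force: [-12.6, -4.8, 6.2]
gripper_width: 0.003
gripper_force: 6.5
```

{"method": "apply_moves", "body": {
  "plan": [
    {"grip": 0, "offset": [0, 0, 0], "spin": 0},
    {"grip": 0, "offset": [0, 0, 0], "spin": 0},
    {"grip": 0, "offset": [0, 0, 0], "spin": 0}
  ]
}}

```text
time_s: 7.45
tcp_pos: [0.5397, 0.1483, 0.1278]
ee_rot: [[-0.978, -0.208, -0.01], [-0.208, 0.978, -0.005], [0.011, -0.003, -1.0]]
wrist_force: [-13.0, -5.2, 6.5]
gripper_width: 0.004
gripper_force: 6.5
```

{"method": "apply_moves", "body": {
  "plan": [
    {"grip": 0, "offset": [0.2, 0, 0], "spin": 0},
    {"grip": 0, "offset": [0.4, 0, 0], "spin": 0},
    {"grip": 0, "offset": [0.7, 0, 0], "spin": 0},
    {"grip": 0, "offset": [1.0, 0, 0], "spin": 0},
    {"grip": 0, "offset": [1.3, 0, 0], "spin": 0}
  ]
}}

```text
time_s: 7.95
tcp_pos: [0.5298, 0.1472, 0.1279]
ee_rot: [[-0.978, -0.208, -0.003], [-0.208, 0.978, -0.002], [0.003, -0.001, -1.0]]
wrist_force: [-5.0, -2.6, -0.4]
gripper_width: -0.0
gripper_force: 2.6
```

{"method": "apply_moves", "body": {
  "plan": [
    {"grip": 0, "offset": [0.3, 0, 0], "spin": 0},
    {"grip": 0, "offset": [0.6, 0, 0], "spin": 0},
    {"grip": 0, "offset": [0.9, 0, 0], "spin": 0},
    {"grip": 0, "offset": [1.2, 0, 0], "spin": 0},
    {"grip": 0, "offset": [1.5, 0, 0], "spin": 0}
  ]
}}

```text
time_s: 8.45
tcp_pos: [0.5165, 0.1456, 0.1287]
ee_rot: [[-0.978, -0.21, 0.001], [-0.21, 0.978, 0.001], [-0.002, 0.001, -1.0]]
wrist_force: [-3.9, 2.4, -1.0]
gripper_width: 0.008
gripper_force: 1.8
```

{"method": "apply_moves", "body": {
  "plan": [
    {"grip": 0, "offset": [0.3, 0, 0], "spin": 0},
    {"grip": 0, "offset": [0.6, 0, 0], "spin": 0},
    {"grip": 0, "offset": [0.9, 0, 0], "spin": 0},
    {"grip": 0, "offset": [1.2, 0, 0], "spin": 0},
    {"grip": 0, "offset": [1.5, 0, 0], "spin": 0}
  ]
}}

```text
time_s: 8.95
tcp_pos: [0.5019, 0.1418, 0.129]
ee_rot: [[-0.978, -0.209, 0.001], [-0.209, 0.978, 0.001], [-0.002, 0.0, -1.0]]
wrist_force: [-1.4, 2.3, 0.4]
gripper_width: 0.005
gripper_force: 1.1
```

{"method": "apply_moves", "body": {
  "plan": [
    {"grip": 0, "offset": [0.3, 0, 0], "spin": 0},
    {"grip": 0, "offset": [0.6, 0, 0], "spin": 0},
    {"grip": 0, "offset": [1.1, 0, 0], "spin": 0},
    {"grip": 0, "offset": [1.8, 0, 0], "spin": 0},
    {"grip": 0, "offset": [2.6, 0, 0], "spin": 0}
  ]
}}

```text
time_s: 9.45
tcp_pos: [0.4756, 0.136, 0.1285]
ee_rot: [[-0.978, -0.209, 0.0], [-0.209, 0.978, -0.0], [-0.0, -0.0, -1.0]]
wrist_force: [0.6, -0.1, -0.0]
gripper_width: 0.008
gripper_force: 0.0
```

{"method": "apply_moves", "body": {
  "plan": [
    {"grip": 0, "offset": [0, 0, -3], "spin": 0},
    {"grip": 0, "offset": [0, 0, -6], "spin": 0},
    {"grip": 0, "offset": [0, 0, -9], "spin": 0},
    {"grip": 0, "offset": [0, 3, -9], "spin": 0},
    {"grip": 0, "offset": [0, 6, -9], "spin": 0}
  ]
}}

```text
time_s: 9.95
tcp_pos: [0.4633, 0.1952, 0.2199]
ee_rot: [[-0.978, -0.207, 0.002], [-0.207, 0.978, 0.002], [-0.003, 0.002, -1.0]]
wrist_force: [-0.2, 1.0, -0.0]
gripper_width: 0.002
gripper_force: 0.0
```

{"method": "apply_moves", "body": {
  "plan": [
    {"grip": 0, "offset": [0, 3, 0], "spin": 0},
    {"grip": 0, "offset": [0, 6, 0], "spin": 0},
    {"grip": 0, "offset": [0, 9, 0], "spin": 0},
    {"grip": 0, "offset": [0, 9, 0], "spin": 0},
    {"grip": 0, "offset": [0, 9, 0], "spin": 0}
  ]
}}

```text
time_s: 10.45
tcp_pos: [0.444, 0.283, 0.2183]
ee_rot: [[-0.978, -0.211, -0.001], [-0.211, 0.978, -0.001], [0.001, -0.0, -1.0]]
wrist_force: [-0.4, -0.7, 0.4]
gripper_width: 0.007
gripper_force: 0.0
```

Run:
```python
from station import r
import cv2,numpy as np
c=r.capture("scene");a=c["img"][150:300,270:460]
s=r.sense();p=s["tcp_pos"];R=s["ee_rot"]
cv2.imwrite("pics/p3.png",cv2.resize(a,None,fx=4,fy=4,interpolation=2))
print(s["wrist_force"],p, "ex",p[0]*.978+p[1]*.208,"ey",-p[0]*.208+p[1]*.978)
```

```text
[-0.29635171  0.27566182 -0.16247342] [0.4442278  0.28237599 0.21836307] ex 0.4931889912678298 ey 0.18376433361474703
```

View pics/p3.png

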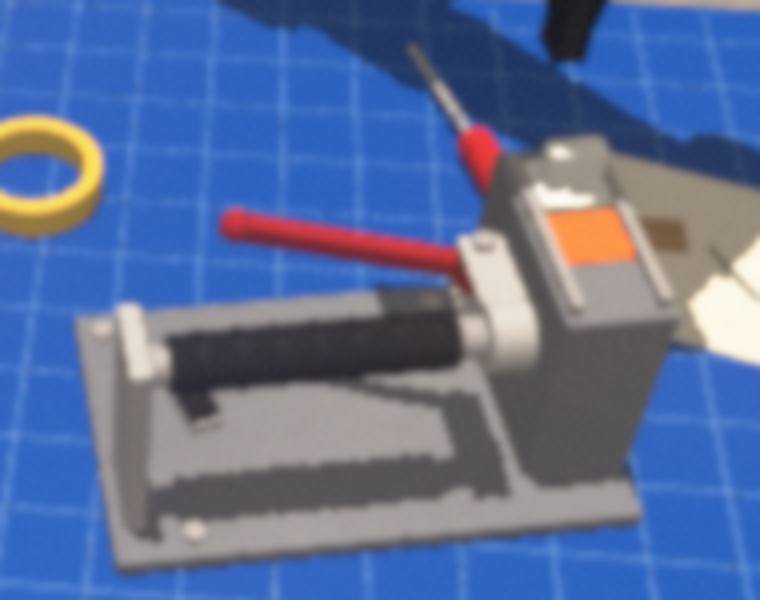

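The lever is back out (tip at (235,222)), and the fingers at (572,40) line up behind the tab at (578,155). I'll lower and push.

{"method": "apply_moves", "body": {
  "plan": [
    {"grip": 0, "offset": [0, 0, 2], "spin": 0},
    {"grip": 0, "offset": [0, 0, 4.1], "spin": 0},
    {"grip": 0, "offset": [0, 0, 4.1], "spin": 0},
    {"grip": 0, "offset": [-1, 0, 4.1], "spin": 0},
    {"grip": 0, "offset": [-2, 0, 4.1], "spin": 0}
  ]
}}

```text
time_s: 11.0
tcp_pos: [0.4658, 0.2874, 0.1791]
ee_rot: [[-0.978, -0.209, 0.002], [-0.209, 0.978, 0.002], [-0.003, 0.001, -1.0]]
wrist_force: [0.7, 0.2, 0.2]
gripper_width: 0.002
gripper_force: 0.0
```

{"method": "apply_moves", "body": {
  "plan": [
    {"grip": 0, "offset": [-0.5, 0, 0], "spin": 0},
    {"grip": 0, "offset": [-1, 0, 0], "spin": 0},
    {"grip": 0, "offset": [-1.5, 0, 0], "spin": 0},
    {"grip": 0, "offset": [-2, 0, 0], "spin": 0},
    {"grip": 0, "offset": [-2.5, 0, 0], "spin": 0}
  ]
}}

```text
time_s: 11.5
tcp_pos: [0.4889, 0.2924, 0.1776]
ee_rot: [[-0.978, -0.209, -0.0], [-0.209, 0.978, -0.0], [0.0, -0.0, -1.0]]
wrist_force: [-1.5, -0.0, 1.6]
gripper_width: 0.009
gripper_force: 0.8
```

{"method": "apply_moves", "body": {
  "plan": [
    {"grip": 0, "offset": [-0.4, 0, 0], "spin": 0},
    {"grip": 0, "offset": [-0.8, 0, 0], "spin": 0},
    {"grip": 0, "offset": [-1.2, 0, 0], "spin": 0},
    {"grip": 0, "offset": [-1.6, 0, 0], "spin": 0},
    {"grip": 0, "offset": [-1.6, 0, 0], "spin": 0}
  ]
}}

```text
time_s: 12.0
tcp_pos: [0.505, 0.2959, 0.1774]
ee_rot: [[-0.978, -0.209, 0.001], [-0.209, 0.978, 0.0], [-0.001, 0.0, -1.0]]
wrist_force: [-0.4, 0.5, -1.0]
gripper_width: 0.003
gripper_force: 0.0
```

{"method": "apply_moves", "body": {
  "plan": [
    {"grip": 0, "offset": [-0.2, 0, 0], "spin": 0},
    {"grip": 0, "offset": [-0.3, 0, 0], "spin": 0},
    {"grip": 0, "offset": [-0.3, 0, 0], "spin": 0}
  ]
}}

```text
time_s: 12.3
tcp_pos: [0.5073, 0.2964, 0.1774]
ee_rot: [[-0.978, -0.209, -0.0], [-0.209, 0.978, 0.0], [0.0, 0.0, -1.0]]
wrist_force: [-1.2, 0.3, -0.7]
gripper_width: 0.002
gripper_force: 0.4
```

{"method": "apply_moves", "body": {
  "plan": [
    {"grip": 0, "offset": [-0.1, 0, 0], "spin": 0},
    {"grip": 0, "offset": [-0.2, 0, 0], "spin": 0},
    {"grip": 0, "offset": [-0.2, 0, 0], "spin": 0}
  ]
}}

```text
time_s: 12.6
tcp_pos: [0.5093, 0.2968, 0.1775]
ee_rot: [[-0.978, -0.209, -0.0], [-0.209, 0.978, 0.0], [0.0, 0.0, -1.0]]
wrist_force: [-0.8, 1.3, 0.5]
gripper_width: 0.001
gripper_force: 0.6
```

{"method": "apply_moves", "body": {
  "plan": [
    {"grip": 0, "offset": [-0.1, 0, 0], "spin": 0},
    {"grip": 0, "offset": [-0.2, 0, 0], "spin": 0},
    {"grip": 0, "offset": [-0.2, 0, 0], "spin": 0}
  ]
}}

```text
time_s: 12.9
tcp_pos: [0.51, 0.2969, 0.1775]
ee_rot: [[-0.978, -0.209, -0.003], [-0.209, 0.978, -0.001], [0.003, -0.0, -1.0]]
wrist_force: [-5.9, 1.0, 2.6]
gripper_width: 0.011
gripper_force: 2.8
```

{"method": "apply_moves", "body": {
  "plan": [
    {"grip": 0, "offset": [-0.1, 0, 0], "spin": 0},
    {"grip": 0, "offset": [-0.2, 0, 0], "spin": 0},
    {"grip": 0, "offset": [-0.2, 0, 0], "spin": 0}
  ]
}}

```text
time_s: 13.2
tcp_pos: [0.5102, 0.2969, 0.1775]
ee_rot: [[-0.978, -0.209, -0.006], [-0.209, 0.978, -0.002], [0.007, -0.001, -1.0]]
wrist_force: [-12.0, 1.3, 6.1]
gripper_width: 0.007
gripper_force: 5.5
```

At its end stop. I'll back off, go up and check.

{"method": "apply_moves", "body": {
  "plan": [
    {"grip": 0, "offset": [0.3, 0, 0], "spin": 0},
    {"grip": 0, "offset": [1, 0, 0], "spin": 0},
    {"grip": 0, "offset": [3, 0, 0], "spin": 0},
    {"grip": 0, "offset": [5, 0, 0], "spin": 0},
    {"grip": 0, "offset": [7, 0, 0], "spin": 0}
  ]
}}

```text
time_s: 13.7
tcp_pos: [0.4445, 0.2827, 0.1777]
ee_rot: [[-0.978, -0.209, 0.001], [-0.209, 0.978, 0.001], [-0.001, 0.0, -1.0]]
wrist_force: [0.6, 0.5, 0.2]
gripper_width: 0.006
gripper_force: 0.0
```

{"method": "apply_moves", "body": {
  "plan": [
    {"grip": 0, "offset": [0, 0, -3], "spin": 0},
    {"grip": 0, "offset": [0, 0, -6], "spin": 0},
    {"grip": 0, "offset": [0, 0, -8], "spin": 0},
    {"grip": 0, "offset": [0, 0, -8], "spin": 0},
    {"grip": 0, "offset": [0, 0, -8], "spin": 0}
  ]
}}

```text
time_s: 14.2
tcp_pos: [0.4447, 0.2829, 0.2575]
ee_rot: [[-0.978, -0.209, 0.001], [-0.209, 0.978, 0.001], [-0.001, 0.001, -1.0]]
wrist_force: [0.2, 0.1, 0.2]
gripper_width: 0.007
gripper_force: 0.0
```

Run:
```python
from station import r
import cv2,numpy as np
a=r.capture("scene")["img"]
cv2.imwrite("pics/p4.png",a)
print(r.sense()["wrist_force"],r.sense()["tcp_pos"])
```

```text
[-0.31528845 -0.51480314 -0.59284791] [0.4443766  0.28254562 0.25669313]
```

View pics/p4.png

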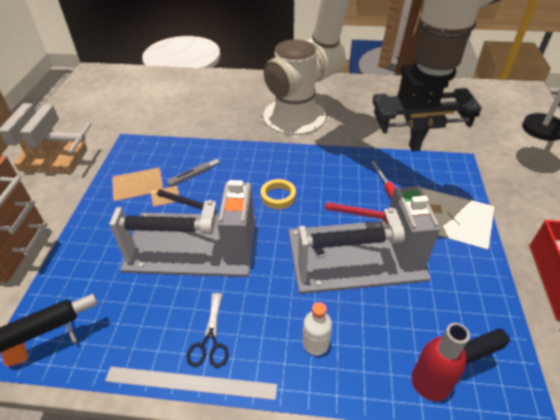

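The red stand's slide now sits over the orange field with green showing at (410,193). The red lever is out (330,207), and the black stand and loose items are unchanged.

```bash
python3 -c "
from station import r
print(r.finish_job())"
```

```text
the job is handed in; nothing more can be done
None
```

The job is handed in: the red lever was pressed to its stop, held there for over a second at about 13 N and eased back out, then the red stand's slide was pushed fully across so green shows; the last picture shows everything else where it was, but no verdict came back.

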